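# Roll the crusher rotor in its V-cradle and lock it

## Robot

A 6-joint arm with a two-finger parallel gripper is mounted at the origin on the work surface. World frame = base frame: x ahead of the robot, y to its left, z up, the work surface at z = 0. Lengths are in mm, angles in rad, forces in N, time in s.
With the tool pointing down it reaches from about 350 to 975 mm from the base axis. Payload 7.1 kg.
Tool frame: the origin (TCP) lies at the centre of the arm's flange, where the gripper is bolted on; the fingertips stand 182 mm ahead of it and the grasp point (between the pads) lies 163 mm ahead of it; z points along the fingers, y is the line along which they close (so a half turn about z gives the same grasp; the last joint's range is limited). The gripper opens to 88 mm and grips with 3 to 60 N. Pads are 20 mm wide; open, the fingers measure 115 mm over their backs; the gripper's body (75 mm by 178 mm) begins 61 mm behind the grasp point.
Start: joints at [-1.18, 0.423, 1.63, -0, 1.089, -0.019], TCP at [249.032, -573.227, 404.675] pointing down, gripper open.
Joint ranges: [-3, 3], [-0.9, 2.11], [0.09, 2.58], [-1.31, 4.45], [0.11, 2.69], [-2.54, 2.54]. Speed limits (rad/s): [2.39, 2.39, 3.01, 3.14, 3.14, 3.14].

## Interface

Orientations are given as a rotation vector (axis times angle).
In Python, from workcell import readout, get_image, ctrl gives the robot as it stands.
- The arm moves only by the tool step_arm, never from a script. Its argument "targets" is a list that holds one entry, the list of rows, each a list of 7 numbers: the shift along the world's x, y, z as a fraction of full scale, then the turn, a rotation vector about the world's x, y, z as a fraction of full scale, then the opening, from 0 (shut) to 1 (fully open). In form: [[[dx, dy, dz, wx, wy, wz, claw], ...]]. A call has exactly 5 rows; each row shifts and turns the commanded pose from where the row before left it; what a row does not reach is not made up. Full scale, the value 1, is 0.05 m for a shift and 4 degrees for a turn. A row lasts 1/8 s, in which the tool goes at most 62.5 mm and 10.7 degrees, less where a joint would pass 70% of its speed; a pose out of reach is approached as far as the arm can. A call with a number of a shift or a turn outside -1 to 1 is refused whole. A call with a gripper value outside its range is refused whole. The fingers move at their own pace and stop on an object; the grip force is fixed at half the most. Time passes only in rows, so rows that do not move let the fingers close, or fill a call up. It gives the time, the measured TCP pose, the force, the opening and the grip force at its end, in the units of the state.
- readout.get_obs(): the state, without advancing time (a new reading comes with each control period).
- get_image(name): name is "side" or "top"; returns a dict with "pixels" (400x640x3 uint8, red, green, blue), "intrinsics" (3x3 intrinsics, pixels), "k1" (the pictures are not rectified: a ray, as slopes to the right and down, at radius r is drawn at 1 + k1 r^2 times it, then the intrinsics apply), "extrinsics" (4x4, takes a point from world to camera coordinates). Camera axes: x right, y down, z forward; pixel columns grow to the right and rows downward; lengths in mm; the calibration is good to about 2 mm. A picture is of the moment at which its call begins. There is no depth.
- ctrl.close_job(): hands the job in; it is judged then, once.
The state is a dict: "t": time; "qpos": joint angles; "qvel": joint speeds; "joint_torque": joint torques, N m; "ee_pos": TCP position; "orientation": TCP orientation; "ft_force": force on the tool from outside, world axes, zero at the start; "moment": the same for the moment, N m; "width": finger opening in mm; "grasp_force": force on a finger pad.
Only numpy, scipy, OpenCV 4.12 (cv2) and the standard library are available. Lean on these libraries where they do the work, as an engineer would, in place of code of your own. Each camera call takes 0.05 s, during which the arm holds its last target. There are 200 camera calls.

## Task

The beater rotor of the sample crusher lies in its service cradle with the flat of its shaft end turned some unknown way. Roll it where it lies, by its beater pins, until the flat faces straight up, and then slide the black lock grip fully home to its stop, so that the lock's tongue lies over the flat. Leave the other things on the bench where they are.

Things in the scene. Friction and masses are not known exactly. Their poses are not given: they have to be found in the camera images.
- cradle: White service cradle fixed to the bench, the steel rotor lying in it. Origin on the bench top under the rotor's middle; z up, y along the shaft, +y towards the lock. Base plate 130 mm (x), y from -95 to 225 mm, 12 mm thick. Two V-blocks, 84 mm wide in x, at y = +-42 to +-66 mm carry the shaft; steel straps over them, up to 106 mm high, stop it from being lifted out.
- rotor_axis (a point): Point of the cradle at the rotor's middle, on the shaft axis, 80 mm above the bench; same axes as the cradle. Rotor 0.85 kg, shaft 36 mm diameter from y = -80 to 112 mm, hub 48 mm diameter at y = -39 to 39. It can only roll about y (slippery plastic V faces, stays where it is left) and float 3 mm endways. Its roll is NOT measured: see it or find it by touch; the flat starts at least 25 degrees off.
- pins (a point): Same cradle point; four round beater pins stand out radially from the hub here (y = 0), 90 degrees apart, 16 mm diameter, ends 58 mm from the axis. The flat faces the same way as one of the pins, so it is up in one of the four positions that have two pins upright and two level. In the 84 mm gap between the V-blocks a pin can be pressed down from above on either side of the shaft.
- shaft_end (a point): Point of the cradle at the shaft's end face, on the axis (y = 112 mm, 80 mm high). From y = 70 to 112 mm the shaft has one flat along it, 25 mm wide, 13 mm from the axis (5 mm cut away); nothing else tells the four ways round apart.
- pedestal (a point): Point of the cradle: centre of the top of the pedestal that carries the lock slide beyond the shaft end: y = 118 to 215 mm, 52 mm wide, 95 mm high, low guide strips to 100 mm.
- lock (a joint): Travel of the lock slide towards the rotor (cradle -y), m: 0 fully back, 0.060 home on its stop; starts at 0 to 0.015. Its tongue, 20 mm wide, 8 mm thick, underside 14.8 mm above the shaft axis, passes over the flat if that is up within about 9 degrees; if not, it butts on the shaft's end at 0.022 to 0.028 and goes no further. Rubs with 2 N, stays where it is left.
- lock_grip (a point): Centre of the black grip block on the lock slide: 30 mm (cradle x) by 20 mm (cradle y) by 30 mm high, from 103 to 133 mm above the bench. Moves with the slide; at travel 0 it is at y = 190 mm in the cradle's frame.
- beaker: Bystander, to be left alone: glass beaker 72 mm across, 100 mm high. Origin at the centre of its underside.
- reagent: Bystander, to be left alone: brown glass bottle 64 mm across, 150 mm high. Origin at the centre of its underside.
- jar: Bystander, to be left alone: clear screw-cap jar 70 mm across, 80 mm high. Origin at the centre of its underside.
- spatula: Bystander, to be left alone: spatula lying flat, 200 mm long along its x. Origin at the centre of its underside.
- cucumber: Bystander, to be left alone: piece of cucumber standing on its cut face, 48 mm across, 35 mm high. Origin at the centre of its underside.
- tray_nut: Bystander, to be left alone: dark steel clamp block 50 x 28 x 18 mm lying on the cradle's base plate. Origin at the centre of its underside.

How it is judged:
By the outcome, as a careful person would: the job done as asked, in the order asked, and still so for the second after the job is handed in, with the robot touching nothing.
It also fails if it takes over 72 s, if anything falls off the work surface, if the arm or the gripper's body presses on something with over 40 N, if the wrist force passes 120 N, or if a joint passes its speed limit or range.

## Working session

There is one attempt and no reset: what is moved stays moved. The work goes in short steps, Python scripts to look and compute and a tool call to move; the robot and the scene stay as the last step left them, time stands still between calls to the robot, and variables do not carry over. Pictures are saved under pics/ and viewed, at most 10 in all, crops included, and the job is handed in when it is done.

Besides the shell and the picture viewer there is one more tool, called after "Emit:" as name(argument=value, ...), one argument or row to a line, values as JSON. step_arm: Moves the arm, as the interface text tells. Shift numbers are shares of 0.05 m and turn numbers shares of 4 degrees, none past 1 either way. Its arguments: {"type":"object","properties":{"targets":{"type":"array"}},"required":["targets"]}

```bash
mkdir -p pics; ls
cat > h.py <<'E'
import numpy as np, cv2
from workcell import readout, get_image, ctrl
def snap(n,f=None):
    im=get_image(n)
    if f: cv2.imwrite(f,im["pixels"][:,:,::-1])
    return im
def ray(im,u,v):
    K=np.array(im["intrinsics"]);E=np.array(im["extrinsics"])
    a=(u-K[0,2])/K[0,0];b=(v-K[1,2])/K[1,1];k=im["k1"]
    r=np.hypot(a,b);s=1.
    for _ in range(30): s=1/(1+k*(r*s)**2)
    d=E[:3,:3].T@np.array([a*s,b*s,1]);c=-E[:3,:3].T@E[:3,3]
    return c,d
def onz(im,u,v,z):
    c,d=ray(im,u,v);return c+d*(z-c[2])/d[2]
def proj(im,p):
    K=np.array(im["intrinsics"]);E=np.array(im["extrinsics"])
    q=E[:3,:3]@np.array(p)+E[:3,3];a,b=q[:2]/q[2];f=1+im["k1"]*(a*a+b*b)
    return K[0,0]*a*f+K[0,2],K[1,1]*b*f+K[1,2]
E
python3 - <<'E'
from h import *
for n in("side","top"):
    im=snap(n,f"pics/{n}0.png");c,d=ray(im,320,200);print(n,c.round(),d.round(2))
o=readout.get_obs();print(o["t"],o["orientation"],o["ft_force"],o["width"])
E
```

```text
pics
side [  69.  572. 1032.] [ 0.43 -0.47 -0.77]
top [ 515.   -5. 1392.] [ 0.04 -0.01 -1.  ]
0.1 [-3.07458848e+00 -6.38945620e-01  3.86108965e-04] [-0.0411801  -0.17153853 -0.29488984] 87.94546208991275
```

View pics/side0.png

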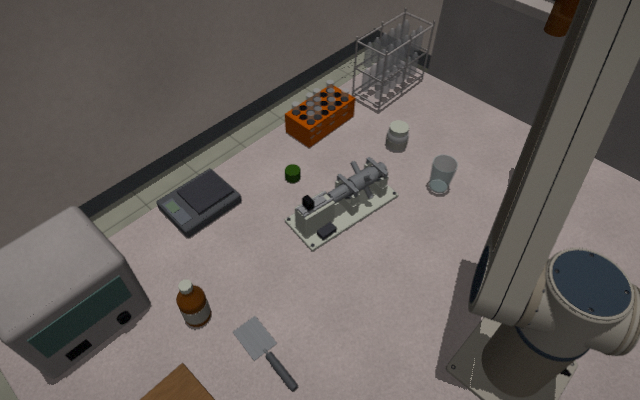

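View pics/top0.png

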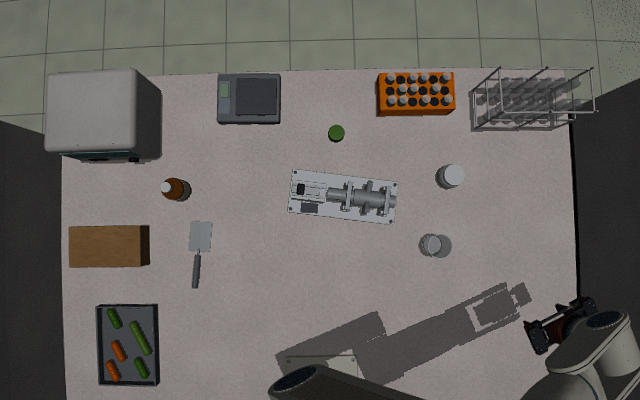

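The side view shows the cradle at about (340,200), with the lock grip at (308,203). In the top view the cradle spans (290,170)-(397,223), with the grip at (301,189). I'll enlarge both.

Run:
```python
import cv2
a=cv2.imread("pics/side0.png")[145:250,280:405];b=cv2.imread("pics/top0.png")[160:232,282:407]
cv2.imwrite("pics/sc.png",cv2.resize(a,None,fx=6.4,fy=5.7,interpolation=cv2.INTER_CUBIC)[:600,:800])
cv2.imwrite("pics/tc.png",cv2.resize(b,None,fx=6.4,fy=6.4,interpolation=cv2.INTER_CUBIC))
```

```text
(no output)
```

View pics/sc.png

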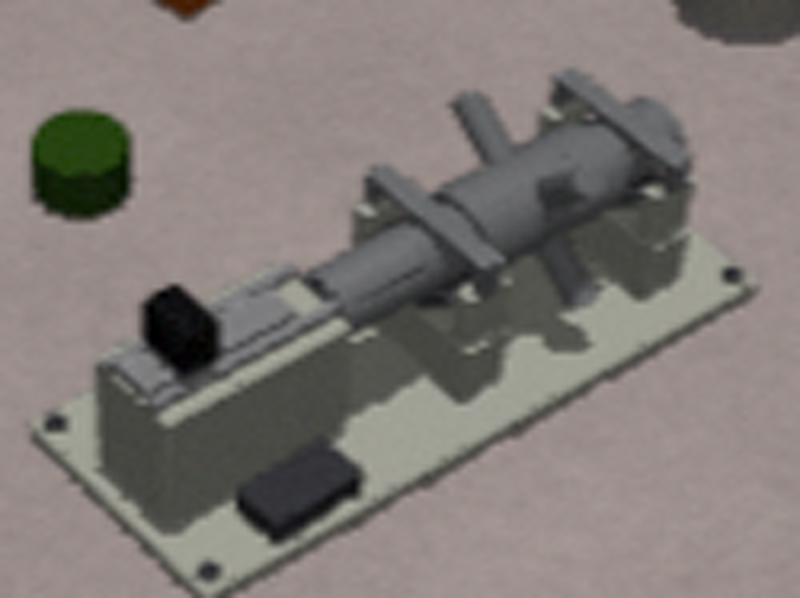

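View pics/tc.png

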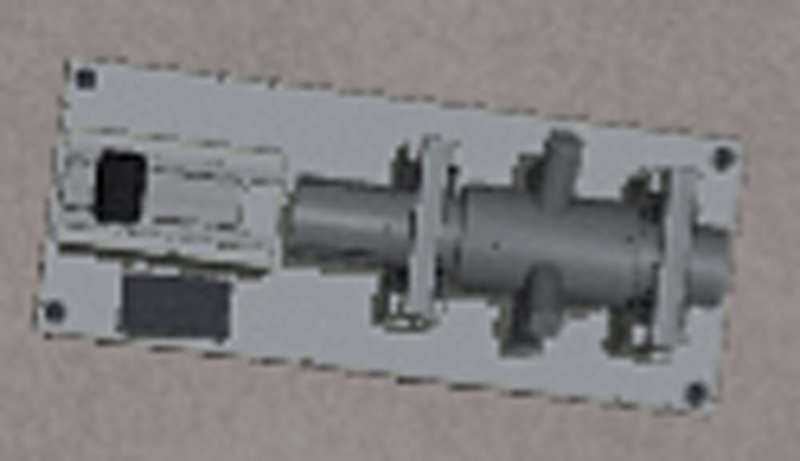

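```bash
cat >> h.py <<'E'
def side_px(u,v): return 280+u/6.4,145+v/5.7
def top_px(u,v): return 282+u/6.4,160+v/6.4
E
python3 - <<'E'
from h import *
T=snap("top");S=snap("side")
def fit(im,px,f):
    loc=np.array([[65,225],[65,-95],[-65,-95],[-65,225]],float)
    P=np.array([onz(im,*f(*p),12)[:2] for p in px])
    a=loc-loc.mean(0);b=P-P.mean(0)
    th=np.arctan2((a[:,0]*b[:,1]-a[:,1]*b[:,0]).sum(),(a*b).sum())
    R=np.array([[np.cos(th),-np.sin(th)],[np.sin(th),np.cos(th)]])
    o=P.mean(0)-R@loc.mean(0);print(np.degrees(th),o,(P-(loc@R.T+o)).round(1).tolist());return R,o
R,o=fit(T,[(68,60),(740,140),(712,412),(38,333)],top_px)
# side check: corners seen: +x+y (32,432), -x-y (755,290), -x+y(210,598)
for l,p in(((65,225),(32,432)),((-65,-95),(755,290)),((-65,225),(210,598))):
    q=onz(S,*side_px(*p),12)[:2];print("side",(R.T@(q-o)).round(1),l)
R3=np.eye(3);R3[:2,:2]=R;O=np.r_[o,80]
def ony(im,px,y):
    c,d=ray(im,*px);c=R3.T@(c-O);d=R3.T@d;p=c+d*(y-c[1])/d[1];return p
for n,p in(("up",(468,98)),("down",(580,290)),("near",(560,190))):
    q=ony(S,side_px(*p),0);print(n,q.round(1),np.degrees(np.arctan2(q[0],q[2])).round(1))
for n,p in(("edge112",(365,305)),("edge70",(425,270)),("top112",(315,270)),("bot112",(355,322))):
    q=ony(S,side_px(*p),112 if '112' in n else 75);print(n,q.round(1))
q=onz(T,*top_px(120,188),133);print("grip",(R.T@(q[:2]-o)).round(1))
np.savez("pose.npz",R=R,o=o)
E
```

```text
-8.16079677677468 [ 568.90035499 -144.80338926] [[-0.9, -1.1], [-1.0, 2.4], [1.1, 1.4], [0.7, -2.7]]
side [ 59.7 228.5] (65, 225)
side [-68.6 -84.4] (-65, -95)
side [-64.  226.7] (-65, 225)
up [44.2  0.  33.8] 52.6
down [-38.    0.  -35.2] -132.8
near [-17.4   0.   20.3] -40.5
edge112 [-21.  112.   19.6]
edge70 [-16.4  75.   13.8]
top112 [ 11.6 112.   14.5]
bot112 [-15.6 112.    1.9]
grip [  0.5 187.1]
```

Run:
```python
from h import *
z=np.load("pose.npz");R3=np.eye(3);R3[:2,:2]=z["R"];O=np.r_[z["o"],80]
P=[]
for n,(x0,y0,w,h) in(("side",(322,170,40,34)),("top",(322,182,36,26))):
    im=snap(n);g=im["pixels"][y0:y0+h,x0:x0+w,::-1]
    f=400/w;c=cv2.resize(g,(400,int(h*f)),interpolation=cv2.INTER_CUBIC).astype(float)
    c=np.clip((c-40)*1.7,0,255).astype(np.uint8)
    rows=[c]
    e=c.copy()
    for a,col in((-84,(0,0,255)),(4,(0,255,0)),(94,(255,0,0)),(-174,(0,255,255))):
        t=np.radians(a);q=[]
        for y in(70,112):
            u,v=proj(im,R3@[18*np.sin(t),y,18*np.cos(t)]+O);q.append((int((u+.5-x0)*f),int((v+.5-y0)*f)))
        cv2.line(e,*q,col,1)
    P.append(np.hstack([c,e]))
cv2.imwrite("pics/shaft.png",cv2.resize(np.vstack(P),(800,600)))
```

```text
(no output)
```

View pics/shaft.png

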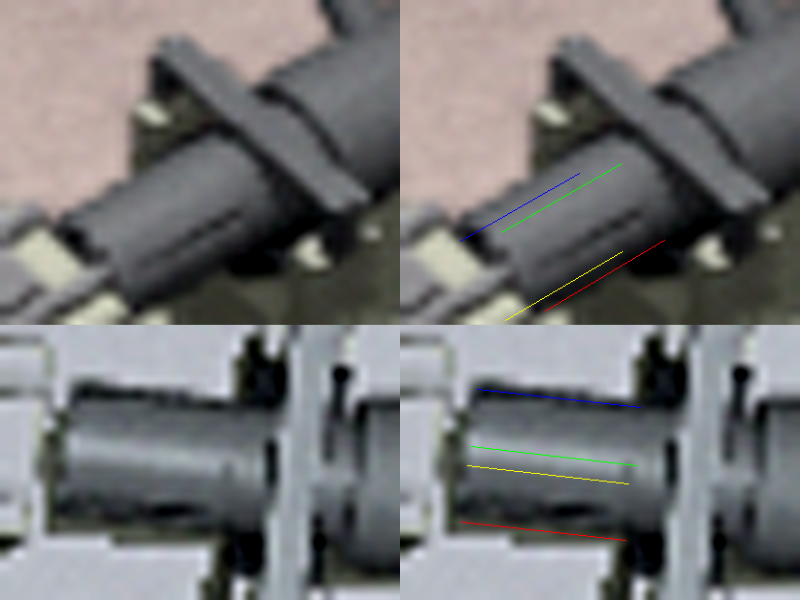

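The dark line lies on the shaft at side-panel (165–240, 250–212) and top-panel (150–205, 512). I'll triangulate it and compare brightness across the shaft with the round end.

Run:
```python
from h import *
z=np.load("pose.npz");R3=np.eye(3);R3[:2,:2]=z["R"];O=np.r_[z["o"],80]
T=snap("top");S=snap("side")
def loc(im,u,v):
    c,d=ray(im,u,v);return R3.T@(c-O),R3.T@d
# dark line mid (x,z): ray planes, intersect in xz at same y assumed unknown
sa=[loc(S,322+U/10-.5,170+V/9.55-.5) for U,V in((165,252),(240,212))]
ta=[loc(T,322+U/11.11-.5,182+(V-325)/.955/11.11-.5) for U,V in((152,513),(205,509))]
for r in ta: 
    for h in(5,12): print("top z",h,(r[0]+r[1]*(h-r[0][2])/r[1][2]).round(1))
for r in sa:
    for x in(-18,-15,-10,): print("side x",x,(r[0]+r[1]*(x-r[0][0])/r[1][0]).round(1))
for n,im in(("top",T),("side",S)):
    g=cv2.cvtColor(im["pixels"],cv2.COLOR_RGB2GRAY).astype(np.float32)
    for ys in((76,106),(-79,-72),(-34,-18)):
        r=18 if abs(ys[0])>40 else 24;out=[]
        for a in range(-120,121,10):
            t=np.radians(a);v=[]
            for y in np.linspace(*ys,15):
                u,w=proj(im,R3@[r*np.sin(t),y,r*np.cos(t)]+O);v.append(cv2.getRectSubPix(g,(1,1),(float(u),float(w)))[0,0])
            out.append(int(np.mean(v)))
        print(n,ys,out)
```

```text
top z 5 [-13.   89.5   5. ]
top z 12 [-13.4  89.7  12. ]
top z 5 [-10.4  76.2   5. ]
top z 12 [-10.7  76.5  12. ]
side x -18 [-18.  106.3  23.4]
side x -15 [-15.  103.6  18.6]
side x -10 [-10.   99.   10.5]
side x -18 [-18.   80.1  21.7]
side x -15 [-15.   77.2  16.9]
side x -10 [-10.   72.4   8.8]
top (76, 106) [66, 73, 80, 81, 77, 69, 65, 63, 65, 88, 95, 106, 132, 130, 110, 100, 94, 88, 75, 67, 69, 70, 67, 72, 85]
top (-79, -72) [78, 102, 117, 122, 116, 101, 89, 93, 96, 99, 109, 122, 125, 114, 105, 99, 94, 84, 83, 99, 108, 107, 97, 79, 68]
top (-34, -18) [62, 70, 79, 80, 73, 63, 64, 72, 84, 93, 102, 119, 122, 109, 98, 91, 85, 76, 68, 69, 74, 75, 70, 68, 75]
side (76, 106) [75, 69, 61, 53, 50, 56, 71, 79, 77, 99, 106, 113, 115, 112, 108, 104, 101, 99, 99, 100, 102, 105, 104, 106, 106]
side (-79, -72) [99, 103, 109, 117, 118, 111, 114, 118, 115, 119, 122, 121, 119, 117, 115, 111, 106, 102, 99, 98, 101, 106, 105, 105, 101]
side (-34, -18) [71, 68, 58, 47, 52, 66, 81, 89, 97, 103, 107, 108, 107, 104, 100, 95, 89, 86, 87, 89, 94, 100, 105, 107, 109]
```

The profile is round from about -30° to +60°, so the flat isn't at -40° or 50°. It is underneath, at about -130° or 140°. I'll roll +40° with the fingers straddling the upper pin and then look again.

Emit:
step_arm(
  targets=[
    [[0.394, 0.576, 0, 0, 0, 0.972, 0.59], [0.394, 0.576, 0, 0, 0, 0.972, 0.59], [0.394, 0.576, 0, 0, 0, 0.972, 0.59], [0.394, 0.576, 0, 0, 0, 0.972, 0.59], [0.394, 0.576, 0, 0, 0, 0.972, 0.59]],
  ],
)

```text
t: 1.02
ee_pos: [348.1, -428.3, 404.8]
orientation: [2.922, 1.152, 0.0]
ft_force: [-0.3, 0.0, 0.3]
width: 51.8
grasp_force: 0.0
```

Emit:
step_arm(
  targets=[
    [[0.394, 0.576, 0, 0, 0, 0.972, 0.59], [0.394, 0.576, 0, 0, 0, 0.972, 0.59], [0.394, 0.576, 0, 0, 0, 0.972, 0.59], [0.394, 0.576, 0, 0, 0, 0.972, 0.59], [0.394, 0.576, 0, 0, 0, 0.972, 0.59]],
  ],
)

```text
t: 1.65
ee_pos: [446.6, -284.2, 404.8]
orientation: [2.686, 1.629, 0.0]
ft_force: [0.2, 0.2, 0.6]
width: 51.5
grasp_force: 0.0
```

Emit:
step_arm(
  targets=[
    [[0.394, 0.576, 0, 0, 0, 0.972, 0.59], [0.394, 0.576, 0, 0, 0, 0.972, 0.59], [0.394, 0.576, 0, 0, 0, 0.972, 0.59], [0.394, 0.576, 0, 0, 0, 0.972, 0.59], [0.394, 0.576, 0, 0, 0, 0.972, 0.59]],
  ],
)

```text
t: 2.28
ee_pos: [545.1, -140.2, 404.8]
orientation: [2.372, 2.059, 0.0]
ft_force: [-0.3, 0.2, 1.0]
width: 51.7
grasp_force: 0.0
```

Emit:
step_arm(
  targets=[
    [[0, -0.02, -0.5, 0, 0, 0, 0.59], [0, 0, -0.5, 0, 0, 0, 0.59], [0, 0, -0.5, 0, 0, 0, 0.59], [0, 0, -0.4, 0, 0, 0, 0.59], [0, 0, -0.3, 0, 0, 0, 0.59]],
  ],
)

```text
t: 2.9
ee_pos: [544.5, -142.2, 293.8]
orientation: [-2.374, -2.057, 0.0]
ft_force: [0.3, -0.5, 0.2]
width: 52.1
grasp_force: 0.0
```

No contact. Now I'll move to x=0 and close.

Emit:
step_arm(
  targets=[
    [[0.12, -0.014, 0, 0, 0, 0, 0.4], [0.12, -0.014, 0, 0, 0, 0, 0.4], [0.12, -0.014, 0, 0, 0, 0, 0.4], [0.12, -0.014, 0, 0, 0, 0, 0.3], [0, 0, 0, 0, 0, 0, 0.25]],
  ],
)

```text
t: 3.52
ee_pos: [569.3, -145.1, 295.1]
orientation: [2.374, 2.056, 0.001]
ft_force: [-1.4, 0.2, 1.2]
width: 22.7
grasp_force: 0.5
```

Run:
```python
from h import *
S=snap("side");T=snap("top")
a=cv2.resize(S["pixels"][145:250,280:405,::-1],(700,588),interpolation=cv2.INTER_CUBIC)
cv2.imwrite("pics/s2.png",a)
```

```text
(no output)
```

View pics/s2.png

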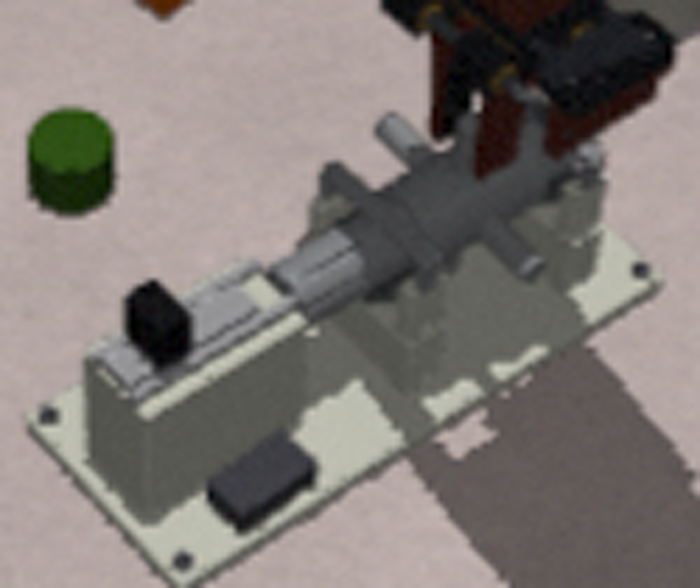

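The two upper pins are now upright and level: the level pins show at (395,130) and (525,255), with the fingers on the upright one. The shaft end shows a bright band and a line at (290–350, 283–258). I'll measure the profile again.

```bash
cat >> h.py <<'E'
z=np.load("pose.npz");R3=np.eye(3);R3[:2,:2]=z["R"];O=np.r_[z["o"],80]
def prof(n,ys,r=18):
    im=snap(n);g=cv2.cvtColor(im["pixels"],cv2.COLOR_RGB2GRAY).astype(np.float32)
    print(n,ys)
    for y in ys:
        out=[]
        for a in range(-120,121,10):
            t=np.radians(a);u,w=proj(im,R3@[r*np.sin(t),y,r*np.cos(t)]+O);out.append(int(cv2.getRectSubPix(g,(1,1),(float(u),float(w)))[0,0]))
        print(y,out)
E
python3 - <<'E'
from h import *
prof("side",(72,78,84,90,96,102,108));prof("top",(72,78,84,90,96,102,108))
c=lambda U,V:ray(snap("side"),280+U/5.6-.5,145+V/5.6-.5)
for U,V in((295,283),(348,259)):
    a,d=c(U,V);a=R3.T@(a-O);d=R3.T@d
    # intersect cylinder r=18
    A=d[0]**2+d[2]**2;B=a[0]*d[0]+a[2]*d[2];
    for r in(13,18):
        C=a[0]**2+a[2]**2-r*r;D=B*B-A*C
        if D>0: p=a+d*(-B-D**.5)/A;print(r,p.round(1),np.degrees(np.arctan2(p[0],p[2])).round())
E
```

```text
side (72, 78, 84, 90, 96, 102, 108)
72 [38, 37, 39, 45, 53, 60, 68, 69, 72, 72, 72, 66, 67, 70, 68, 71, 80, 96, 111, 119, 124, 125, 128, 125, 106]
78 [54, 47, 44, 48, 56, 65, 67, 71, 88, 102, 107, 83, 109, 123, 123, 123, 121, 115, 116, 117, 122, 125, 128, 126, 110]
84 [82, 79, 73, 65, 61, 70, 84, 89, 108, 118, 131, 102, 115, 128, 127, 124, 119, 115, 115, 116, 122, 125, 128, 125, 115]
90 [79, 81, 80, 74, 66, 73, 85, 84, 102, 117, 126, 99, 119, 130, 126, 123, 119, 117, 117, 119, 125, 126, 128, 126, 120]
96 [82, 80, 73, 68, 65, 70, 88, 84, 105, 117, 126, 103, 119, 130, 126, 125, 121, 116, 119, 122, 122, 126, 130, 135, 134]
102 [96, 91, 81, 71, 59, 69, 84, 78, 105, 116, 133, 119, 120, 128, 126, 123, 122, 120, 114, 118, 120, 124, 124, 110, 82]
108 [117, 102, 93, 85, 67, 70, 84, 76, 102, 115, 128, 125, 129, 131, 128, 121, 120, 118, 110, 100, 89, 72, 68, 78, 108]
top (72, 78, 84, 90, 96, 102, 108)
72 [57, 72, 81, 82, 75, 62, 50, 44, 48, 50, 52, 44, 56, 59, 58, 54, 70, 68, 63, 59, 58, 59, 63, 71, 81]
78 [67, 73, 79, 80, 76, 67, 62, 62, 86, 92, 111, 51, 139, 133, 114, 105, 101, 92, 81, 72, 74, 75, 70, 78, 90]
84 [70, 76, 82, 83, 80, 75, 68, 70, 81, 92, 96, 71, 134, 134, 115, 105, 97, 90, 80, 78, 85, 85, 80, 78, 87]
90 [78, 85, 89, 90, 88, 82, 73, 67, 76, 93, 94, 90, 128, 133, 112, 104, 96, 88, 81, 81, 82, 81, 81, 80, 86]
96 [63, 78, 86, 87, 82, 72, 58, 41, 68, 92, 99, 81, 131, 134, 112, 104, 98, 91, 84, 76, 72, 72, 74, 81, 90]
102 [66, 78, 85, 87, 82, 72, 59, 52, 85, 92, 110, 89, 133, 134, 111, 104, 101, 93, 82, 73, 72, 74, 72, 80, 91]
108 [69, 73, 80, 81, 77, 72, 65, 68, 82, 92, 101, 98, 129, 134, 114, 105, 100, 93, 82, 78, 81, 82, 79, 80, 90]
13 [  0.4 110.8  13. ] 2.0
18 [ -2.7 113.5  17.8] -9.0
13 [-3.3 80.7 12.6] -15.0
18 [-6.1 83.3 16.9] -20.0
```

A thin line on the rotor moved with it to about -10°, but no flat is visible yet. I'll roll about 45° further, lift, and take the following pin.

Emit:
step_arm(
  targets=[
    [[0.19, -0.027, 0, 0, 0, 0, 0.4], [0.19, -0.027, 0, 0, 0, 0, 0.4], [0.19, -0.027, 0, 0, 0, 0, 0.4], [0.19, -0.027, 0, 0, 0, 0, 0.4], [0, 0, 0, 0, 0, 0, 0.4]],
  ],
)

```text
t: 4.45
ee_pos: [607.6, -150.6, 294.7]
orientation: [2.374, 2.056, 0.001]
ft_force: [0.2, 1.0, -0.8]
width: 35.3
grasp_force: 0.0
```

Emit:
step_arm(
  targets=[
    [[0, 0, 0.4, 0, 0, 0, 0.5], [0, 0, 0.6, 0, 0, 0, 0.59], [0, 0, 0.4, 0, 0, 0, 0.59], [-0.6, 0.085, 0, 0, 0, 0, 0.59], [-0.78, 0.11, 0, 0, 0, 0, 0.59]],
  ],
)

```text
t: 5.08
ee_pos: [537.1, -140.6, 366.0]
orientation: [2.373, 2.056, 0.002]
ft_force: [0.2, -0.8, -0.3]
width: 51.7
grasp_force: 0.0
```

Run:
```python
from h import *
S=snap("side");T=snap("top")
a=cv2.resize(S["pixels"][150:225,315:405,::-1],(600,500),interpolation=cv2.INTER_CUBIC)
b=cv2.resize(T["pixels"][180:215,320:400,::-1],(200,88),interpolation=cv2.INTER_CUBIC)
a[400:488,400:600]=b
cv2.imwrite("pics/s3.png",a)
prof("side",(78,90,102));prof("top",(78,90,102))
```

```text
side (78, 90, 102)
78 [55, 45, 39, 41, 50, 64, 75, 92, 102, 110, 123, 132, 121, 121, 122, 122, 118, 107, 104, 110, 121, 122, 118, 107, 110]
90 [80, 80, 79, 78, 76, 71, 80, 96, 107, 116, 123, 121, 106, 113, 121, 119, 112, 109, 106, 112, 124, 122, 119, 106, 106]
102 [115, 96, 85, 78, 71, 69, 81, 96, 106, 116, 124, 124, 102, 115, 120, 118, 115, 108, 98, 108, 116, 120, 106, 84, 70]
top (78, 90, 102)
78 [65, 70, 76, 77, 73, 63, 65, 71, 82, 96, 101, 100, 114, 130, 114, 94, 54, 82, 79, 73, 76, 77, 72, 79, 89]
90 [71, 82, 89, 90, 86, 78, 64, 71, 82, 93, 104, 94, 115, 132, 113, 97, 81, 76, 78, 80, 81, 80, 79, 79, 77]
102 [68, 76, 83, 85, 80, 70, 67, 68, 83, 93, 99, 106, 76, 129, 112, 99, 78, 88, 82, 74, 74, 75, 73, 80, 89]
```

View pics/s3.png

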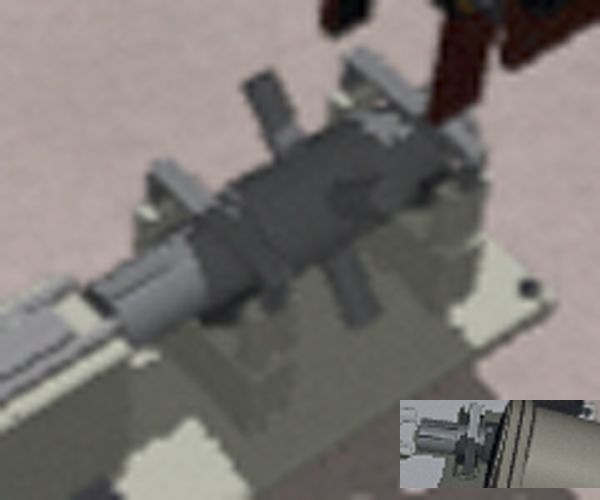

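The pins now sit near ±45°, and the shaft still looks round from -80° to 80°. So the flat is about -130° and I keep rolling the same way with the next pin.

Emit:
step_arm(
  targets=[
    [[0, 0, -0.5, 0, 0, 0, 0.59], [0, 0, -0.5, 0, 0, 0, 0.59], [0, 0, -0.44, 0, 0, 0, 0.59], [0, 0, 0, 0, 0, 0, 0.59], [0.1, -0.014, 0, 0, 0, 0, 0.5]],
  ],
)

```text
t: 5.9
ee_pos: [543.5, -141.6, 293.4]
orientation: [2.374, 2.056, 0.001]
ft_force: [0.3, 0.3, 1.1]
width: 45.7
grasp_force: 0.0
```

Emit:
step_arm(
  targets=[
    [[0.26, -0.037, 0, 0, 0, 0, 0.45], [0.26, -0.037, 0, 0, 0, 0, 0.4], [0.26, -0.037, 0, 0, 0, 0, 0.4], [0.26, -0.037, 0, 0, 0, 0, 0.4], [0.24, -0.034, 0, 0, 0, 0, 0.4]],
  ],
)

```text
t: 6.52
ee_pos: [608.0, -150.7, 293.6]
orientation: [2.373, 2.056, 0.002]
ft_force: [-1.0, -0.1, 0.4]
width: 35.3
grasp_force: 0.7
```

Emit:
step_arm(
  targets=[
    [[0, 0, 0.4, 0, 0, 0, 0.5], [0, 0, 0.6, 0, 0, 0, 0.59], [0, 0, 0.4, 0, 0, 0, 0.59], [-0.6, 0.085, 0, 0, 0, 0, 0.59], [-0.78, 0.11, 0, 0, 0, 0, 0.59]],
  ],
)

```text
t: 7.15
ee_pos: [537.3, -140.6, 364.0]
orientation: [2.373, 2.056, 0.002]
ft_force: [-0.6, 0.1, -0.4]
width: 52.0
grasp_force: 0.0
```

Run:
```python
from h import *
S=snap("side");T=snap("top")
a=cv2.resize(S["pixels"][150:225,315:405,::-1],(720,600),interpolation=cv2.INTER_CUBIC)
cv2.imwrite("pics/s4.png",a)
prof("side",(78,90,102));prof("top",(78,90,102))
```

```text
side (78, 90, 102)
78 [53, 47, 44, 52, 67, 81, 85, 73, 84, 94, 95, 105, 112, 114, 119, 117, 113, 109, 112, 112, 117, 119, 118, 113, 111]
90 [75, 77, 75, 78, 88, 109, 109, 109, 111, 110, 110, 111, 110, 115, 121, 120, 114, 111, 112, 115, 119, 121, 118, 112, 110]
102 [116, 96, 80, 75, 81, 106, 108, 108, 111, 108, 113, 110, 110, 115, 120, 120, 116, 115, 110, 114, 117, 120, 116, 107, 98]
top (78, 90, 102)
78 [89, 89, 89, 89, 89, 87, 86, 88, 86, 87, 85, 88, 86, 114, 111, 101, 94, 88, 78, 69, 71, 72, 67, 75, 86]
90 [87, 88, 88, 88, 88, 87, 87, 86, 84, 84, 86, 87, 78, 113, 113, 102, 96, 88, 79, 80, 81, 81, 80, 79, 86]
102 [87, 90, 93, 93, 92, 88, 86, 84, 86, 86, 86, 84, 85, 110, 112, 102, 98, 89, 78, 70, 70, 71, 69, 76, 87]
```

View pics/s4.png

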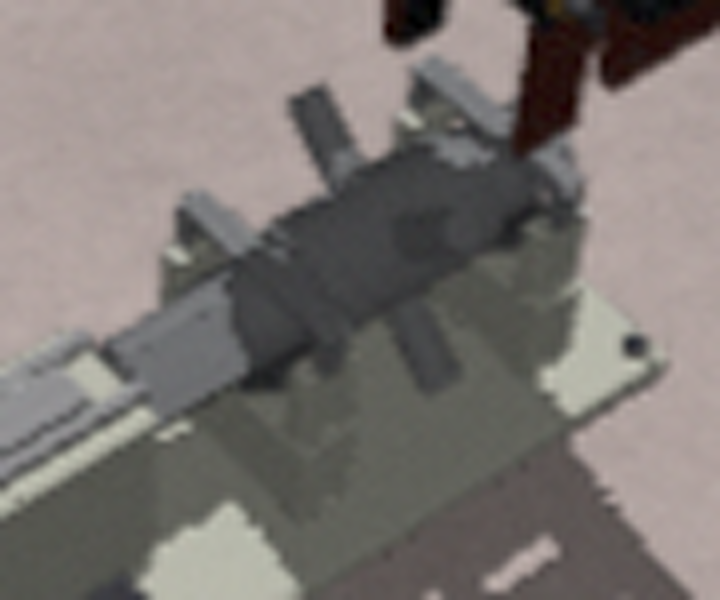

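The shaft end at (110–240, 280–400) now shows one uniform shade from about -85° to +5° in both views. The flat faces about -42°, in line with the pin there. I'll grip that pin upright.

Emit:
step_arm(
  targets=[
    [[0, 0, -0.5, 0, 0, 0, 0.59], [0, 0, -0.5, 0, 0, 0, 0.59], [0, 0, -0.38, 0, 0, 0, 0.59], [0, 0, 0, 0, 0, 0, 0.59], [0.1, -0.014, 0, 0, 0, 0, 0.5]],
  ],
)

```text
t: 7.98
ee_pos: [543.5, -141.6, 294.4]
orientation: [2.374, 2.056, 0.001]
ft_force: [0.4, -0.1, 0.5]
width: 46.1
grasp_force: 0.0
```

Emit:
step_arm(
  targets=[
    [[0.18, -0.026, 0, 0, 0, 0, 0.45], [0.18, -0.026, 0, 0, 0, 0, 0.4], [0.16, -0.023, 0, 0, 0, 0, 0.3], [0, 0, 0, 0, 0, 0, 0.22], [0, 0, 0, 0, 0, 0, 0.1]],
  ],
)

```text
t: 8.6
ee_pos: [569.3, -145.3, 294.2]
orientation: [2.373, 2.056, 0.002]
ft_force: [2.2, -0.4, -0.7]
width: 15.7
grasp_force: 29.8
```

Emit:
step_arm(
  targets=[
    [[0, 0, 0, 0, 0, 0, 0.1], [0, 0, 0, 0, 0, 0, 0.1], [0, 0, 0, 0, 0, 0, 0.1], [0, 0, 0, 0, 0, 0, 0.1], [0, 0, 0, 0, 0, 0, 0.1]],
  ],
)

```text
t: 9.22
ee_pos: [569.2, -145.3, 294.2]
orientation: [2.373, 2.056, 0.002]
ft_force: [5.5, -0.4, 2.1]
width: 15.6
grasp_force: 29.9
```

Emit:
step_arm(
  targets=[
    [[0, 0, 0, 0, 0, 0, 0.5], [0, 0, 0, 0, 0, 0, 0.5], [0, 0, 0.5, 0, 0, 0, 0.5], [0, 0, 0.8, 0, 0, 0, 0.3], [0, 0, 0.5, 0, 0, 0, 0]],
  ],
)

```text
t: 9.85
ee_pos: [568.1, -145.1, 384.7]
orientation: [-2.374, -2.056, 0.001]
ft_force: [0.4, 0.4, -0.0]
width: 27.2
grasp_force: 0.0
```

Emit:
step_arm(
  targets=[
    [[0.126, 0.892, 0, 0, 0, 0, 0], [0.126, 0.892, 0, 0, 0, 0, 0], [0.126, 0.892, 0, 0, 0, 0, 0], [0.126, 0.892, 0, 0, 0, 0, 0], [0.126, 0.892, 0, 0, 0, 0, 0]],
  ],
)

```text
t: 10.48
ee_pos: [599.4, 79.1, 382.9]
orientation: [-2.374, -2.056, 0.004]
ft_force: [-0.2, -0.0, -0.7]
width: 1.0
grasp_force: 0.0
```

Run:
```python
from h import *
prof("side",(78,90,102));T=prof("top",(78,90,102))
e=readout.get_obs();print(e["ee_pos"],(R3.T@(np.array(e["ee_pos"])-O)).round(1),e["width"])
im=snap("side");cv2.imwrite("pics/s5.png",cv2.resize(im["pixels"][140:250,280:405,::-1],(680,600),interpolation=cv2.INTER_CUBIC))
```

```text
side (78, 90, 102)
78 [53, 46, 42, 44, 54, 68, 83, 99, 114, 124, 122, 121, 120, 122, 124, 123, 121, 118, 124, 123, 125, 126, 126, 126, 126]
90 [76, 77, 75, 70, 63, 68, 80, 95, 117, 125, 123, 127, 126, 126, 127, 128, 129, 128, 129, 129, 127, 126, 127, 128, 126]
102 [116, 96, 80, 69, 59, 69, 75, 96, 100, 121, 124, 126, 127, 128, 126, 125, 125, 128, 127, 129, 127, 126, 126, 126, 122]
top (78, 90, 102)
78 [63, 73, 82, 83, 78, 65, 60, 68, 132, 138, 136, 140, 139, 140, 141, 142, 134, 103, 83, 70, 70, 71, 66, 75, 88]
90 [72, 81, 87, 88, 85, 78, 68, 71, 102, 136, 137, 137, 137, 138, 138, 140, 145, 124, 86, 81, 80, 80, 80, 83, 113]
102 [63, 74, 82, 83, 78, 66, 59, 64, 125, 136, 136, 139, 139, 139, 139, 139, 138, 132, 105, 82, 75, 76, 78, 100, 131]
[599.68199512  81.13010509 382.97688176] [ -1.6 228.  303. ] 0.4367842569909187
```

View pics/s5.png

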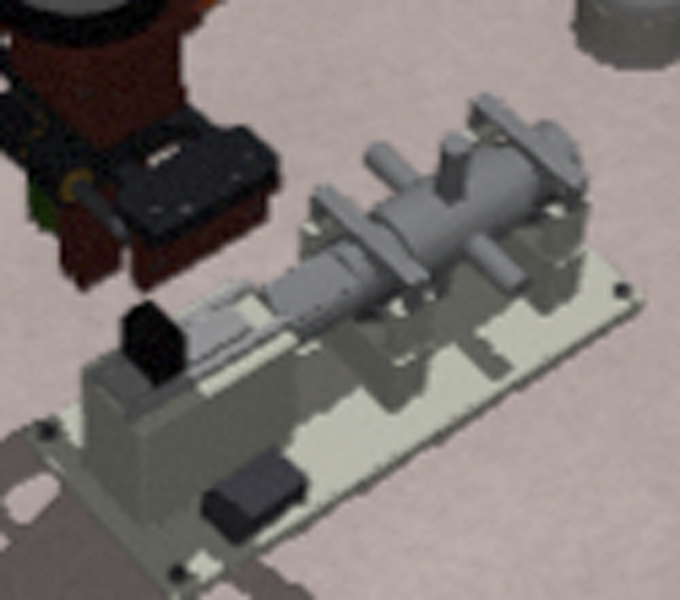

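The flat is bright and uniform from -43° to +47°, seen at (265–360, 265–320), and one pin at (455,165) stands upright, so the flat faces up. Now I'll lower behind the grip at (155,345) and push.

Emit:
step_arm(
  targets=[
    [[0.02, 0, -0.5, 0, 0, 0, 0], [0, 0, -0.5, 0, 0, 0, 0], [0, 0, -0.4, 0, 0, 0, 0], [0, 0, -0.32, 0, 0, 0, 0], [0, 0, 0, 0, 0, 0, 0]],
  ],
)

```text
t: 11.25
ee_pos: [600.4, 77.0, 296.3]
orientation: [-2.374, -2.055, 0.004]
ft_force: [0.2, 0.4, 1.0]
width: 0.4
grasp_force: 0.0
```

Emit:
step_arm(
  targets=[
    [[-0.028, -0.198, 0, 0, 0, 0, 0], [-0.028, -0.198, 0, 0, 0, 0, 0], [-0.028, -0.198, 0, 0, 0, 0, 0], [-0.028, -0.198, 0, 0, 0, 0, 0], [-0.028, -0.198, 0, 0, 0, 0, 0]],
  ],
)

```text
t: 11.88
ee_pos: [594.1, 27.6, 298.1]
orientation: [2.374, 2.057, 0.001]
ft_force: [0.9, 2.5, 2.2]
width: 0.1
grasp_force: 1.2
```

Emit:
step_arm(
  targets=[
    [[-0.014, -0.099, 0, 0, 0, 0, 0], [-0.014, -0.099, 0, 0, 0, 0, 0], [-0.014, -0.099, 0, 0, 0, 0, 0], [-0.008, -0.06, 0, 0, 0, 0, 0], [0, 0, 0, 0, 0, 0, 0]],
  ],
)

```text
t: 12.5
ee_pos: [591.4, 10.2, 297.5]
orientation: [-2.374, -2.057, 0.001]
ft_force: [1.1, -0.4, -0.1]
width: 0.9
grasp_force: 0.0
```

Emit:
step_arm(
  targets=[
    [[-0.003, -0.022, 0, 0, 0, 0, 0], [-0.003, -0.022, 0, 0, 0, 0, 0], [-0.003, -0.022, 0, 0, 0, 0, 0], [-0.003, -0.022, 0, 0, 0, 0, 0], [-0.003, -0.022, 0, 0, 0, 0, 0]],
  ],
)

```text
t: 13.12
ee_pos: [590.8, 6.8, 297.6]
orientation: [-2.374, -2.053, -0.004]
ft_force: [1.8, 18.2, -1.6]
width: 0.5
grasp_force: 9.2
```

Emit:
step_arm(
  targets=[
    [[-0.003, -0.02, 0, 0, 0, 0, 0], [-0.003, -0.02, 0, 0, 0, 0, 0], [-0.003, -0.02, 0, 0, 0, 0, 0], [0, 0, 0, 0, 0, 0, 0], [0, 0, 0, 0, 0, 0, 0]],
  ],
)

```text
t: 13.75
ee_pos: [590.7, 6.0, 297.7]
orientation: [-2.372, -2.052, -0.009]
ft_force: [1.4, 29.8, -2.1]
width: 0.3
grasp_force: 14.5
```

The force is now 30 N with almost no motion, so the slide is on its stop. I'll back off, lift and verify.

Emit:
step_arm(
  targets=[
    [[0.03, 0.2, 0, 0, 0, 0, 0], [0.06, 0.4, 0, 0, 0, 0, 0], [0, 0, 0.6, 0, 0, 0, 0], [0, 0, 0.8, 0, 0, 0, 0], [0.06, 0.8, 0.4, 0, 0, 0, 0]],
  ],
)

```text
t: 14.38
ee_pos: [598.4, 71.2, 389.9]
orientation: [2.376, 2.052, 0.003]
ft_force: [0.6, 0.4, -0.8]
width: 0.3
grasp_force: 0.0
```

Emit:
step_arm(
  targets=[
    [[0, 0.9, 0, 0, 0, 0, 0], [0, 0.9, 0, 0, 0, 0, 0], [0, 0.9, 0, 0, 0, 0, 0], [0, 0, 0, 0, 0, 0, 0], [0, 0, 0, 0, 0, 0, 0]],
  ],
)

```text
t: 15.0
ee_pos: [597.7, 206.9, 387.4]
orientation: [2.374, 2.057, -0.001]
ft_force: [0.3, 0.1, -0.5]
width: 1.1
grasp_force: 0.0
```

Run:
```python
from h import *
T=snap("top");S=snap("side")
b=T["pixels"][160:232,282:407,::-1];a=S["pixels"][145:235,280:405,::-1]
c=np.vstack([cv2.resize(b,(600,300),interpolation=cv2.INTER_CUBIC),cv2.resize(a,(600,300),interpolation=cv2.INTER_CUBIC)])
cv2.imwrite("pics/fin.png",c)
for im,n in((T,"top"),(S,"side")):
    g=im["pixels"][160:235,282:400].max(2);m=(g<32).astype(np.uint8)
    k,l,st,ce=cv2.connectedComponentsWithStats(m)
    for i in range(1,k):
        if st[i,4]>15: q=onz(im,282+ce[i,0],160+ce[i,1],133 if n=="top" else 118);print(n,st[i,4],(R3.T@(q-O)).round(1))
```

```text
top 31 [  2.3 135.1  53. ]
side 108 [  2.7 132.5  38. ]
side 27 [ 31.4 242.5  38. ]
```

View pics/fin.png

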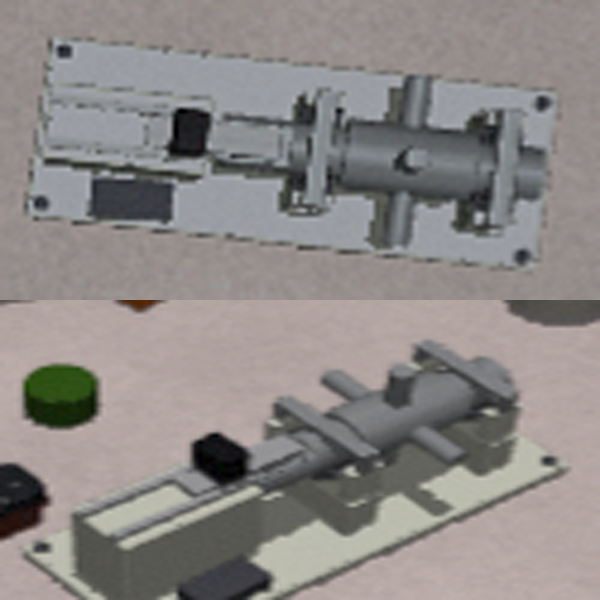

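Top crop: the grip's front edge at column 210 is 1–2 mm behind the pedestal's front edge at 212, and home is 2 mm behind it. The tongue lies over the flat at (220–285, 120–165), a pin stands upright, and the arm is clear. I'm handing it in.

```bash
python3 -c "
from workcell import ctrl;print(ctrl.close_job())"
```

```text
the job is handed in; nothing more can be done
None
```

The job is handed in at about 15 s: the rotor was rolled until its flat faced up, to within a few degrees in both camera views, then the lock grip was pushed to its stop with the tongue over the flat, and the arm ended clear of everything.

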